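# Index the oyster stand one hole toward the lamp

### The job

Turn the clamped oyster one step toward the lamp: hook a fingertip under the pull ring of the spring index pin on the stand's lever, lift the pin out of its hole, swing the lever exactly one hole toward the side where the lamp stands, and let the pin drop fully home in that hole. Work gently with a fingertip in the ring: do not grip it, do not force the lever while the pin is in a hole, and do not touch the oyster. Leave everything else on the bench where it lies, and finish clear of the stand.

Things in the scene. Friction and masses are not known exactly. Their poses are not given: they have to be found in the camera images.
- stand: Fixed steel oyster stand bolted to the bench, foot 120 mm square. Origin: axis of its upright 18 mm post at bench height, z up; its -x points roughly toward the robot. Post, lever, clamp and oyster turn together about this axis; clamp and shell reach from 210 to 330 mm above the bench and up to 75 mm out from the axis.
- middle_hole (a point): Mouth of the middle one of five plain 11 mm holes in the stand's fixed fan-shaped aluminium index plate (radius 165 mm, 10 mm thick, top 30 mm above the bench). The holes lie 140 mm from the post axis, 20 degrees apart: this one straight out along the stand's -x, two to either side of it. The pin starts in this hole.
- swing_lever (a joint): Angle of the lever about the post, rad: 0 over the middle hole (it starts there, within 0.01), positive anticlockwise seen from above, which is toward the stand's -y side. One hole is 0.349 rad (20 degrees); stops at 0.78 either way. It turns lightly (0.12 N m of friction) and stays where left; with the pin home it has about 0.01 rad of play.
- lever_end (a point): Top of the lever's round end boss (34 mm across, 51 mm above the bench), 140 mm from the post axis, under the ring. The lever is a steel bar 26 mm wide, its top 47 mm above the bench, from the post to here. On the boss stands the pin's 20 mm barrel, top 72 mm above the bench. Axes turn with the lever: x toward the post, z up.
- index_pin (a joint): Lift of the index pin, m: 0 = fully home, 9 mm deep in a hole; 0.025 = upper stop. Vertical 8 mm pin with a rounded end, 140 mm from the post axis. Its spring pulls it down with 5 N at 0 and 9 N at the stop. Above 0.009 it is clear of the plate; let down between holes it rides on the plate at about 0.009 and snaps down by itself over a hole.
- pull_ring: Steel pull ring fixed rigidly upright on top of the pin. Origin: its centre, 140 mm from the post axis, 108 mm above the bench with the pin home. Inside 50 mm, outside 60 mm, wire 5 mm. Its x axis is the axis of its opening, along the lever toward the post; y across the lever, z up. The robot's side of it is free: a finger tilted about 45 degrees can be pushed through toward the post.
- oyster: Live pearl oyster, brown shell about 100 x 88 x 37 mm, held in the clamp on top of the post; its lips face out over the lever and it turns with it. Origin on the post axis 238 mm above the bench, at the clamp bed. Not to be touched.
- lamp: Fixed bench lamp beyond the stand, to its left or right: round grey base 124 mm across, origin underneath its centre; thin chrome stem to 320 mm; aluminium shade 60 to 130 mm out along its -x, 280 to 350 mm up. Its side of the stand gives the direction of the swing: lamp at the stand's +y, lever to negative angle; lamp at -y, to positive.
- nuclei_cup: Loose white plastic cup, 34 mm across, 24 mm high, beside the stand; origin underneath its centre. Leave it.
- wedge: Loose wooden wedge peg, 50 x 16 x 10 mm, beside the stand; origin underneath its centre. Leave it.
- probe: Loose grafting probe lying flat, black 120 mm handle 9 mm thick (to its -x) and a 75 mm steel needle (to +x); origin at the bench near the needle end of the handle. Leave it.
- spatula: Loose grafting spatula lying flat, same size as the probe with a small flat blade at the tip; origin likewise. Leave it.
- iodine_bottle: Loose amber glass jar with white cap, 38 mm across, 68 mm high; origin underneath. Leave it.
- spare_oyster: Loose oyster lying flat, about 88 x 78 x 32 mm; origin underneath. Leave it.
- steel_bowl: Loose steel bowl, 90 mm across, 36 mm high; origin underneath. Leave it.

How it is judged:
On the way, in this order (a step that is already met when the one before it is completed fails the run):
1. a finger in the ring lifts the pin clear of its hole while the lever is still at the middle hole (value of joint index_pin above 0.0085 m and value of joint swing_lever between -0.05 and 0.05 rad and contact force between the fingers and pull_ring above 0.5 N), for 0.05 s.
2. with the pin up, the lever is swung more than half way to the next hole on the lamp's side (value of joint index_pin above 0.006 m and ((y of lamp in the frame of stand above 0 m and value of joint swing_lever below -0.18 rad) or (y of lamp in the frame of stand below 0 m and value of joint swing_lever above 0.18 rad))), for 0.02 s.
3. the pin has dropped home in the next hole on the lamp's side (((y of lamp in the frame of stand above 0 m and value of joint swing_lever between -0.374 and -0.324 rad and value of joint index_pin below 0.002 m) or (y of lamp in the frame of stand below 0 m and value of joint swing_lever between 0.324 and 0.374 rad and value of joint index_pin below 0.002 m))), for 0.1 s.
At the end, for the whole second after the job is handed in: The lever rests within 0.025 rad of the next hole (0.349 rad) on the lamp's side, the index pin is fully home there (lift under 2 mm), and the lever is still (((y of lamp in the frame of stand above 0 m and value of joint swing_lever between -0.374 and -0.324 rad and value of joint index_pin below 0.002 m) or (y of lamp in the frame of stand below 0 m and value of joint swing_lever between 0.324 and 0.374 rad and value of joint index_pin below 0.002 m)) and velocity of joint swing_lever between -0.05 and 0.05 rad/s); the robot touches nothing.
It fails at once if the oyster is touched (contact force between any of the fingers, the arm and oyster above 0.5 N).
It fails at once if the ring is gripped or wrenched (more than 35 N on it) (contact force between the fingers and pull_ring above 35 N).
It fails at once if the lever is forced: it is away from every hole with the pin not lifted (value of joint index_pin below 0.005 m and not (value of joint swing_lever between -0.748 and -0.648 rad) and not (value of joint swing_lever between -0.399 and -0.299 rad) and not (value of joint swing_lever between -0.05 and 0.05 rad) and not (value of joint swing_lever between 0.299 and 0.399 rad) and not (value of joint swing_lever between 0.648 and 0.748 rad)).
It fails at once if a loose thing on the bench is lifted, carried or pushed more than 20 mm (distance of any of nuclei_cup, wedge, probe, spatula, iodine_bottle, spare_oyster, steel_bowl from where it was at the start of the episode above 0.02 m).
It also fails if it takes over 45 s, if anything falls off the work surface, if the arm or the gripper's body presses on something with over 40 N, if the wrist force passes 120 N, or if a joint passes its speed limit or range.

### The arm

A 6-joint arm with a two-finger parallel gripper is mounted at the origin on the work surface. World frame = base frame: x ahead of the robot, y to its left, z up, the work surface at z = 0. Lengths are in m, angles in rad, forces in N, time in s.
With the tool pointing down it reaches from about 0.4 to 0.925 m from the base axis. Payload 3.4 kg.
Tool frame: the origin (TCP) lies between the finger pads; the fingertips stand manip.tcp_to_tips ahead of it and the grasp point (between the pads) lies 8 mm behind it (manip.tcp_to_tips is the distance from the TCP to the fingertips, in m); z points along the fingers, y is the direction in which the jaws open and shut (so a half turn about z gives the same grasp; the last joint's range is limited). The gripper opens to 85 mm and grips with 20 to 120 N. Pads are 22 mm wide; open, the fingers measure 114 mm over their backs; the gripper's body (76 mm by 85 mm) begins 54 mm behind the grasp point. The pads swing forward as they close: fully open they stand 13 mm farther back than shut.
Start: joints at [1.125, 0.307, 1.506, -0, 1.328, -0.073], TCP at [0.209, 0.536, 0.242] pointing down, gripper open.
Joint ranges: [-3.12, 3.12], [-1.05, 2.28], [0.14, 2.33], [-1.42, 4.57], [0.1, 2.73], [-2.68, 2.68]. Speed limits (rad/s): [2.57, 2.57, 3.14, 3.14, 3.14, 3.14].

### API

Orientations are given as [roll, pitch, yaw] about the fixed x, y, z axes, in that order (R = Rz(yaw) Ry(pitch) Rx(roll)).
In Python, from station import manip, cams gives the robot as it stands. The module is installed in compiled form; this text tells all that it offers.
- The arm moves only by the tool servo_tool, never from a script. Its argument "targets" is one flat list of numbers, 7 for each row, row after row: the shift along the world's x, y, z in mm, then the turn, a rotation vector about the world's x, y, z in rad, then the opening, from 0 (shut) to 1 (fully open). A call has 1 to 12 rows; each row shifts and turns the pose as measured when the row begins; what a row does not reach is not made up. A row lasts 1/12 s, in which the tool goes at most 41.7 mm and 7.16 degrees, less where a joint would pass 70% of its speed; a pose out of reach is approached as far as the arm can. A call with a gripper value outside its range is refused whole. The fingers move at their own pace and stop on an object; the grip force is fixed at half the most. Time passes only in rows, so rows that do not move let the fingers close. It gives the time, the measured TCP pose, the force and the opening at its end, in the units of the state.
- manip.get_obs(): the state, without advancing time (a new reading comes with each control period).
- cams.capture(name): name is "scene" or "top" or "wrist"; returns (picture, depth): 420x560x3 uint8, red, green, blue; 420x560 float32, m along the optical axis (not along the pixel's ray), 0 where there is no reading.
- cams.calibration(name): a dict with "fx", "fy", "cx", "cy" (pixels), "position" and "attitude" of the camera in the world. Camera axes: x right, y down, z forward; pixel columns grow to the right and rows downward; lengths in m; the calibration is good to about 2 mm. A picture is of the moment at which its call begins: read the wrist's pose just before it. calibration takes no time and is no camera call; for the wrist camera it gives the pose at the moment of the call.
- manip.finish_job(): hands the job in, once; it reports no verdict.
The state is a dict: "clock": time; "joint_positions": joint angles; "qd": joint speeds; "effort": joint torques, N m; "eef_pos": TCP position; "eef_rot": TCP orientation; "force": force on the tool from outside, world axes, zero at the start; "torque": the same for the moment, N m; "finger_gap": finger opening in m.
Only numpy, scipy, OpenCV 4.12 (cv2) and the standard library are available. Lean on these libraries where they do the work, as an engineer would, in place of code of your own. Each camera call takes 0.05 s, during which the arm holds its last target. There are 200 camera calls.

## Working session

There is one attempt and no reset: what is moved stays moved. The work goes in short steps, Python scripts to look and compute and a tool call to move; the robot and the scene stay as the last step left them, time stands still between calls to the robot, and variables do not carry over. Pictures are saved under pics/ and viewed, about 8 in all and at most 12, crops included, and the job is handed in when it is done.

Besides the shell and the picture viewer there is one more tool, called after "Call:" in YAML: its name, and indented under it one key for each argument. servo_tool: Moves the arm, as the interface text tells. Its arguments: {"type":"object","properties":{"targets":{"type":"array","items":{"type":"number"}}},"required":["targets"]}

```bash
mkdir -p pics
python3 - <<'E'
from station import manip, cams
import numpy as np, cv2
print(manip.get_obs(), manip.tcp_to_tips)
for n in ("scene","top"):
    p,d=cams.capture(n); cv2.imwrite(f"pics/{n}0.png",p[:,:,::-1]); np.savez(f"{n}0.npz",p=p,d=d)
for n in ("scene","top","wrist"): print(n,cams.calibration(n))
E
```

```text
{'clock': 0.0, 'joint_positions': array([ 1.12551610e+00,  3.07566050e-01,  1.50769605e+00,  1.08352977e-05,
        1.32841841e+00, -7.34922845e-02]), 'qd': array([ 0.00023454,  0.0004934 ,  0.00030133,  0.0028261 ,  0.0003185 ,
       -0.0001669 ]), 'effort': array([-6.52641938e-04, -4.57565868e+01, -2.51922762e+01, -1.45515555e-04,
        1.32096017e-02,  1.81887401e-05]), 'eef_pos': array([0.2086019 , 0.53508042, 0.24137647]), 'eef_rot': array([-3.13951120e+00, -1.63788465e-04,  2.76980193e+00]), 'force': array([0.04861778, 0.45193352, 0.27146096]), 'torque': array([ 0.01730053, -0.02429053, -0.0112602 ]), 'finger_gap': 0.0853961064906455} 0.011
scene {'fx': 534.6984007076283, 'fy': 534.6984007076283, 'cx': 286.7452051745351, 'cy': 213.66946169305083, 'position': array([1.20492044, 0.82297091, 1.11935306]), 'attitude': array([-2.28967453,  0.00327001,  2.45452656])}
top {'fx': 404.51260160841827, 'fy': 404.51260160841827, 'cx': 282.46705222066385, 'cy': 209.30121843872683, 'position': array([ 0.45425615, -0.00461735,  1.19337693]), 'attitude': array([-3.09467421, -0.00546809, -1.59817608])}
wrist {'fx': 299.3962657049, 'fy': 299.3962657049, 'cx': 282.4783211262028, 'cy': 210.55094708955014, 'position': array([0.14228386, 0.56140364, 0.37394684]), 'attitude': array([2.85411426e+00, 2.52966893e-03, 1.19931265e+00])}
```

View pics/scene0.png

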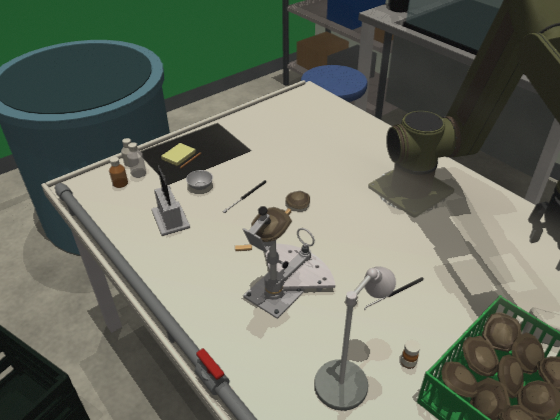

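View pics/top0.png

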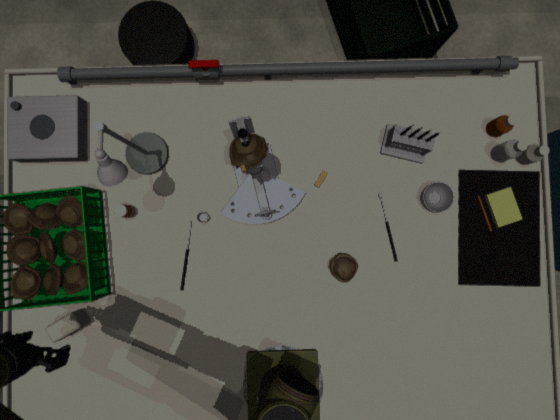

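The lamp base (top view, about (147,152)) is left of the stand, which is +y, so the lever goes to a negative angle. The ring is at about (305,237) in scene and (266,212) in top.

```bash
cat > h.py <<'E'
import numpy as np, cv2
from scipy.spatial.transform import Rotation as R
from station import manip, cams
def cloud(d,c):
    v,u=np.mgrid[:d.shape[0],:d.shape[1]]
    P=np.stack([(u-c['cx'])/c['fx']*d,(v-c['cy'])/c['fy']*d,d],-1)
    return P@R.from_euler('xyz',c['attitude']).as_matrix().T+c['position']
def ray(c,uv,z):
    r=R.from_euler('xyz',c['attitude']).as_matrix()@np.array([(uv[0]-c['cx'])/c['fx'],(uv[1]-c['cy'])/c['fy'],1])
    return c['position']+r*(z-c['position'][2])/r[2]
def project(c,P):
    q=(np.asarray(P)-c['position'])@R.from_euler('xyz',c['attitude']).as_matrix()
    return np.stack([q[...,0]/q[...,2]*c['fx']+c['cx'],q[...,1]/q[...,2]*c['fy']+c['cy']],-1)
E
python3 - <<'E'
from h import *
for n,(u0,u1,v0,v1) in dict(top=(210,320,110,230),scene=(230,345,190,320)).items():
    f=np.load(n+'0.npz');p,d=f['p'],f['d'];c=cams.calibration(n);P=cloud(d,c)
    W=P[v0:v1,u0:u1].reshape(-1,3);W=W[np.isfinite(W[:,2])]
    print(n,'hist z',np.histogram(W[:,2],bins=np.arange(-.01,.37,.01))[0])
    for lo,hi in((.022,.038),(.04,.053),(.06,.08),(.085,.14),(.2,.34)):
        m=W[(W[:,2]>lo)&(W[:,2]<hi)]
        print(lo,hi,len(m),np.round(np.c_[m.min(0),m.mean(0),m.max(0)],3).tolist() if len(m) else '')
    s=5 if n=='top' else 4.5
    cr=cv2.resize(p[v0:v1,u0:u1],None,fx=s,fy=s,interpolation=cv2.INTER_CUBIC);cv2.imwrite(f'pics/{n}c.png',cr[:,:,::-1])
a=cv2.imread('pics/topc.png');b=cv2.imread('pics/scenec.png')
h=max(a.shape[0],b.shape[0]);pad=lambda x:cv2.copyMakeBorder(x,0,h-x.shape[0],0,0,0)
x=np.hstack([pad(a),pad(b)]);print(a.shape,b.shape);x=cv2.resize(x,None,fx=.74,fy=.74,interpolation=cv2.INTER_AREA);print(x.shape);cv2.imwrite('pics/both.png',x)
E
```

```text
top hist z [3605 5064  135 1025 1284  299   94   58   20   15    1    1    5   11
   24    4    1    0    0    0    0    0    0   25   28   51  136  227
  560  330   35   31    4   78    0    0    0]
0.022 0.038 2303 [[0.471, 0.537, 0.646], [-0.079, 0.045, 0.165], [0.022, 0.03, 0.038]]
0.04 0.053 363 [[0.481, 0.556, 0.63], [0.02, 0.049, 0.083], [0.042, 0.047, 0.053]]
0.06 0.08 78 [[0.489, 0.593, 0.627], [0.028, 0.057, 0.084], [0.061, 0.068, 0.079]]
0.085 0.14 49 [[0.489, 0.497, 0.503], [0.008, 0.036, 0.065], [0.085, 0.123, 0.139]]
0.2 0.34 1505 [[0.583, 0.646, 0.712], [0.023, 0.068, 0.11], [0.222, 0.275, 0.329]]
scene hist z [2093 7815  632  666 1267  256  154  154   83   40   31   26   33   17
   54   73   67   16   21   21   11    4    2   57   60   66  160  225
  299  293   98   31    9   59    2    0    0]
0.022 0.038 1835 [[0.301, 0.51, 0.662], [-0.222, 0.036, 0.165], [0.022, 0.031, 0.038]]
0.04 0.053 331 [[0.482, 0.567, 0.661], [0.018, 0.055, 0.089], [0.04, 0.048, 0.053]]
0.06 0.08 237 [[0.489, 0.613, 0.659], [0.03, 0.065, 0.092], [0.06, 0.069, 0.08]]
0.085 0.14 186 [[0.49, 0.577, 0.65], [0.006, 0.057, 0.109], [0.085, 0.113, 0.14]]
0.2 0.34 1365 [[0.584, 0.657, 0.711], [0.025, 0.08, 0.11], [0.202, 0.272, 0.33]]
(600, 550, 3) (585, 518, 3)
(444, 790, 3)
```

View pics/both.png

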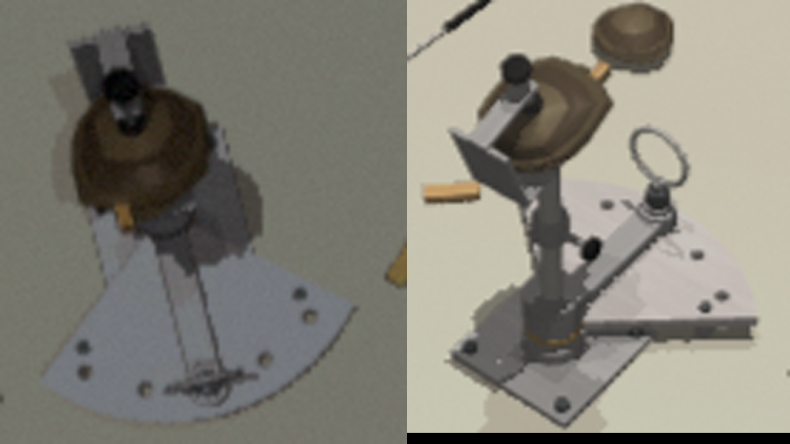

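The crop shows the holes (crop px (84,372), (145,389), (265,359), (310,316)) and the upright ring over the boss near (210,385). I'll fit the stand axis and yaw to those holes and the ring plane to the depth points.

Run:
```python
from h import *
from scipy.optimize import least_squares
c=cams.calibration('top')
uv=[(210+x/3.7,110+y/3.7) for x,y in((84,372),(145,389),(265,359),(310,316))]
H=np.array([ray(c,q,.03) for q in uv]);print(H.round(4).tolist())
ang=np.radians([-40,-20,20,40])  # +y side = negative lever angle
def f(p): 
    a=p[2]+ang; return np.r_[p[0]-.14*np.cos(a)-H[:,0],p[1]-.14*np.sin(a)-H[:,1]]
s=least_squares(f,[.63,.07,.2]);print('top: axis,yaw',s.x.round(4),'res mm',(s.fun*1e3).round(1))
for n in('top','scene'):
    k=np.load(n+'0.npz');P=cloud(k['d'],cams.calibration(n)).reshape(-1,3)
    m=P[(P[:,2]>.082)&(P[:,2]<.142)&(P[:,0]>.47)&(P[:,0]<.53)&(P[:,1]>-.02)&(P[:,1]<.09)]
    mn=m.mean(0);_,sv,V=np.linalg.svd(m-mn);nrm=V[2]*np.sign(V[2][0])
    A,B=V[0],V[1];q=(m-mn)@np.c_[A,B]
    # circle fit
    g=least_squares(lambda p:np.hypot(q[:,0]-p[0],q[:,1]-p[1])-.0275,[0,0],loss='soft_l1',f_scale=.002).x
    print(n,len(m),'ring centre',(mn+g[0]*A+g[1]*B).round(4),'normal',nrm.round(3),'yaw',np.arctan2(nrm[1],nrm[0]).round(3),'rms',sv[2]/len(m)**.5)
    w=P[(P[:,2]>.0395)&(P[:,2]<.0485)&(P[:,0]>.47)&(P[:,0]<.6)&(P[:,1]>0)&(P[:,1]<.1)];_,_,V=np.linalg.svd(w-w.mean(0));print(' lever centre',w.mean(0).round(4),'dir yaw',np.arctan2(V[0][1],V[0][0]))
o=np.load('scene0.npz');P=cloud(o['d'],cams.calibration('scene')).reshape(-1,3)
b=P[(abs(P[:,1]-.06)<.14)&(P[:,2]>.05)&(P[:,0]>.38)&(P[:,0]<.9)];print('tall',b.min(0),b.max(0))
c=cams.calibration('top');print('lamp',ray(c,(147,152),.02),'cup',ray(c,(204,217),.024),'probe tip',ray(c,(190,222),0),ray(c,(183,288),0))
```

```text
[[0.509, 0.1307, 0.03], [0.4945, 0.0837, 0.03], [0.5153, -0.0102, 0.03], [0.5479, -0.0462, 0.03]]
top: axis,yaw [0.6333 0.0652 0.2172] res mm [ 0.2 -0.  -0.2  0.  -0.7 -0.   0.3  0.4]
top 56 ring centre [0.4963 0.0358 0.1101] normal [ 0.977  0.211 -0.037] yaw 0.212 rms 0.0014403254305061848
 lever centre [0.5561 0.0492 0.0461] dir yaw -2.9121193550546103
scene 88 ring centre [0.499  0.0358 0.1117] normal [0.98  0.198 0.024] yaw 0.2 rms 0.002129788932688127
 lever centre [0.5484 0.0511 0.0456] dir yaw 0.16420765569629395
tall [ 0.48346029 -0.07500301  0.05000694] [0.89984983 0.19557818 0.33037539]
lamp [0.68720188 0.37803355 0.02      ] cup [0.49286023 0.21466202 0.024     ] probe tip [0.48004564 0.26060951 0.        ] [0.28778479 0.28425144 0.        ]
```

Top and scene agree: axis (0.633, 0.065), stand yaw 0.217, and ring centre (0.497, 0.0355, 0.109), within 3 mm. The target hole is at (0.4945, 0.0836). The plan is shut fingers tilted 45° with the jaws across the lever, coming in from the robot's side.

```bash
cat >> h.py <<'E'
def want(psi,tilt=np.pi/4):
    s,c=np.sin(tilt),np.cos(tilt)
    z=np.array([np.cos(psi)*s,np.sin(psi)*s,-c]);x=np.array([np.cos(psi)*c,np.sin(psi)*c,s])
    return R.from_matrix(np.c_[x,np.cross(z,x),z])
def delta(pos,psi,tilt=np.pi/4):
    o=manip.get_obs();r=(want(psi,tilt)*R.from_euler('xyz',o['eef_rot']).inv()).as_rotvec()
    print('shift mm',((np.array(pos)-o['eef_pos'])*1e3).round(1),'turn',r.round(3),'q',o['joint_positions'].round(2),'F',o['force'].round(1),'gap',o['finger_gap'])
E
python3 -c "
from h import *
delta((.41,.017,.197),.21)"
```

```text
shift mm [ 201.3 -518.2  -44.5] turn [ 1.03  -0.086 -2.392] q [ 1.13  0.31  1.51 -0.    1.33 -0.07] F [-0.7 -0.1 -0.2] gap 0.0853043704786019
```

Call:
servo_tool:
  targets: [5,-24,0,0,0,-0.117,0,5,-24,0,0,0,-0.117,0,5,-24,0,0,0,-0.117,0,5,-24,0,0,0,-0.117,0,5,-24,0,0,0,-0.117,0,5,-24,0,0,0,-0.117,0,10,-24,0,0,0,-0.117,0,10,-24,0,0,0,-0.117,0,10,-24,0,0,0,-0.117,0,10,-24,0,0,0,-0.117,0,10,-24,0,0,0,-0.117,0,10,-24,0,0,0,-0.117,0]

```text
clock: 1.1
eef_pos: [0.2957, 0.237, 0.2358]
eef_rot: [-3.133, 0.003, 1.309]
force: [2.1, -0.1, 1.0]
finger_gap: -0.0002
```

```bash
python3 -c "
from h import *
delta((.41,.017,.197),.21)"
```

```text
shift mm [ 114.3 -220.   -38.8] turn [ 0.564 -0.606 -1.042] q [0.56 0.04 1.88 0.   1.24 0.82] F [ 2.1 -0.1  1. ] gap -0.00015225687461862365
```

Call:
servo_tool:
  targets: [9,-20,0,0.048,-0.052,-0.089,0,9,-20,0,0.048,-0.052,-0.089,0,9,-20,0,0.048,-0.052,-0.089,0,9,-20,0,0.048,-0.052,-0.089,0,9,-20,0,0.048,-0.052,-0.089,0,9,-20,0,0.048,-0.052,-0.089,0,9,-20,0,0.048,-0.052,-0.089,0,9,-20,0,0.048,-0.052,-0.089,0,9,-20,0,0.048,-0.052,-0.089,0,9,-20,0,0.048,-0.052,-0.089,0,9,-10,0,0.048,-0.052,-0.089,0,9,-10,0,0.048,-0.052,-0.089,0]

```text
clock: 2.1
eef_pos: [0.4238, -0.0027, 0.2661]
eef_rot: [-3.11, -0.81, 0.099]
force: [0.6, 0.3, -0.2]
finger_gap: -0.0005
```

```bash
python3 -c "
from h import *
delta((.43,.021,.177),.21)"
```

```text
shift mm [  6.2  23.7 -89.1] turn [-0.025  0.021  0.088] q [-0.49 -0.21  2.33  0.98  0.54  0.22] F [ 0.6  0.3 -0.2] gap -0.000458938931449157
```

Call:
servo_tool:
  targets: [4,5,-14,-0.003,0.003,0.011,0,4,5,-14,-0.003,0.003,0.011,0,4,4,-14,-0.003,0.003,0.011,0,4,4,-14,-0.003,0.003,0.011,0,4,4,-14,-0.003,0.003,0.011,0,4,4,-14,-0.003,0.003,0.011,0,4,4,-14,-0.003,0.003,0.011,0,3,2,-14,-0.003,0.003,0.011,0]

```text
clock: 2.77
eef_pos: [0.485, 0.0198, 0.1934]
eef_rot: [-3.138, -0.742, 0.2]
force: [-0.1, -0.0, 0.7]
finger_gap: 0.0
```

```bash
python3 -c "
from h import *
delta((.4555,.0266,.151),.21)
p,d=cams.capture('wrist');cv2.imwrite('pics/w1.png',p[:,:,::-1])
c=cams.calibration('wrist')
z=want(.21).as_matrix()[:,2]
print('ring proj',project(c,[[.497,.0355,.109],[.497,.0355,.1365],[.497,.0355,.0815]]).round(0).tolist())
np.savez('w1.npz',p=p,d=d)"
```

```text
shift mm [-29.5   6.8 -42.4] turn [ 0.007 -0.043  0.008] q [-0.29  0.06  2.33  1.35  0.34 -0.15] F [-0.1 -0.   0.7] gap 2.492272084603325e-06
ring proj [[265.0, 284.0], [262.0, 276.0], [266.0, 291.0]]
```

View pics/w1.png

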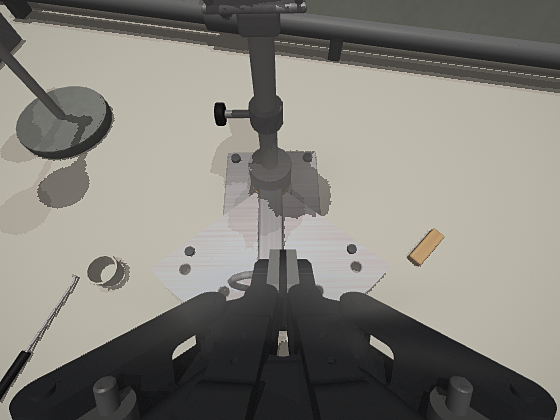

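The wrist view shows the shut fingertips (around (285,262)) above the ring (240,283), further forward than commanded because joint 3 sits at its fold limit. I'll fit the arm's link lengths from the logged poses to choose a reachable tilt.

```bash
cat > kin.py <<'E'
import numpy as np
from scipy.spatial.transform import Rotation as R
from scipy.optimize import least_squares
Rz=lambda a:R.from_euler('z',a); Ry=lambda a:R.from_euler('y',a)
# p: h,r0,L1,e(elbow offset),L2,lat,lat2,Lt
def fk(q,p):
    h,r0,L1,e,L2,lat,lat2,Lt=p
    A=Rz(q[0]);x=np.array([0,0,h])+A.apply([r0,lat,0])
    A=A*Ry(q[1]);x=x+A.apply([0,0,L1])
    A=A*Ry(q[2]);x=x+A.apply([-e,0,L2])
    A=A*Rz(q[3])*Ry(q[4]);x=x+A.apply([0,lat2,0])
    x=x+A.apply([0,0,Lt]);return x,A*Rz(q[5])
E
python3 - <<'E'
from kin import *
from station import manip
o=manip.get_obs()
D=[([1.12551,.30757,1.5077,0,1.3284,-.07349],[.2086,.5351,.2414],[-3.1395,0,2.7698]),
([.56,.04,1.88,0,1.24,.82],[.2957,.237,.2358],[-3.133,.003,1.309]),
([-.49,-.21,2.33,.98,.54,.22],[.4238,-.0027,.2661],[-3.11,-.81,.099]),
(o['joint_positions'],o['eef_pos'],o['eef_rot'])]
for q,x,e in D:
    _,A=fk(q,[0]*8); print((A.inv()*R.from_euler('xyz',e)).as_rotvec().round(3))
best=None
f=lambda p:np.r_[np.concatenate([(fk(q,p)[0]-x)*w for (q,x,e),w in zip(D,(1,1,1,1))]),1e-3*np.array(p)]
s=least_squares(f,[.3,0,.4,0,.4,.03,0,.3]);print(s.x.round(4),(s.fun[:12]*1e3).round(1))
E
```

```text
[ 0.    -0.     1.571]
[-0.011  0.005  1.573]
[-0.003  0.003  1.575]
[0.    0.    1.571]
[ 1.987e-01  2.700e-03  6.398e-01 -1.099e-01  4.166e-01  4.360e-02
 -5.000e-04  3.580e-01] [-0.6  0.8  1.7 -0.4 -1.  -1.5 -0.2 -0.9 -0.9  0.3  0.5  0.7]
```

```bash
cat >> kin.py <<'E'
P=[.1987,.0027,.6398,-.1099,.4166,.0436,-.0005,.358]
LO=np.array([-3.12,-1.05,.14,-1.42,.1,-2.68]);HI=np.array([3.12,2.28,2.33,4.57,2.73,2.68])
T=R.from_euler('z',np.pi/2)
def ik(pos,rot,q0):
    def f(q):
        x,A=fk(q,P);return np.r_[(x-pos)*10,((A*T).inv()*rot).as_rotvec()*3]
    best=None
    for k in (q0,[-.2,.2,2.2,.5,.4,.5],[0,.4,2,0,.4,1.5],[0,.4,2,0,.4,-1.5]):
        s=least_squares(f,np.clip(k,LO+.011,HI-.011),bounds=(LO+.01,HI-.01))
        if best is None or s.cost<best.cost-1e-9: best=s
    return best.x,np.linalg.norm(best.fun)
E
python3 - <<'E'
from kin import *
from h import want
q0=[-.29,.06,2.32,1.35,.34,-.15]
for tilt in (25,30,35,40,45,50):
  for name,pos,psi in(('ring',(.497,.0355,.109),.21),('hole2',(.4945,.0836,.127),-.13),('ring0',(.497,.0355,.125),0.05),('far',(.4555,.0266,.151),.21)):
    for fl in (0,1):
      r=want(psi,np.radians(tilt))
      if fl: r=r*R.from_euler('z',np.pi)
      q,c=ik(np.array(pos),r,q0); print(tilt,name,fl,q.round(2),round(c,4))
E
```

```text
25 ring 0 [-0.11  0.24  2.18  0.43  0.33  0.87] 0.0
25 ring 1 [-0.11  0.24  2.18  0.43  0.33 -2.27] 0.0
25 hole2 0 [ 0.17  0.22  2.14 -0.34  0.39  2.16] 0.0
25 hole2 1 [ 0.17  0.22  2.14 -0.34  0.39 -0.98] 0.0
25 ring0 0 [-0.04  0.21  2.17  0.12  0.34  1.37] 0.0
25 ring0 1 [-0.04  0.21  2.17  0.12  0.34 -1.77] 0.0
25 far 0 [-0.16  0.1   2.2   0.35  0.46  0.92] 0.0
25 far 1 [-0.16  0.1   2.2   0.35  0.46 -2.22] 0.0
30 ring 0 [-0.14  0.25  2.26  0.89  0.22  0.39] 0.0
30 ring 1 [-0.13  0.24  2.25  0.81  0.23 -2.67] 0.0255
30 hole2 0 [ 0.2   0.22  2.21 -0.65  0.27  2.49] 0.0
30 hole2 1 [ 0.2   0.22  2.21 -0.65  0.27 -0.65] 0.0
30 ring0 0 [-0.05  0.21  2.24  0.28  0.18  1.2 ] 0.0
30 ring0 1 [-0.05  0.21  2.24  0.28  0.18 -1.94] 0.0
30 far 0 [-0.19  0.1   2.27  0.61  0.35  0.63] 0.0
30 far 1 [-0.19  0.1   2.27  0.61  0.35 -2.51] 0.0
35 ring 0 [-0.17  0.26  2.32  1.63  0.21 -0.37] 0.0256
35 ring 1 [-0.16  0.28  2.32  1.72  0.21  2.67] 0.063
35 hole2 0 [ 0.18  0.21  2.24 -0.85  0.2   2.67] 0.141
35 hole2 1 [ 0.22  0.23  2.28 -1.33  0.21  0.05] 0.0
35 ring0 0 [-0.1   0.22  2.32  1.64  0.11 -0
[... 799 characters left out ...]
  0.21  2.27 -1.41  0.28  0.16] 0.4232
45 ring0 0 [-0.06  0.22  2.32  2.44  0.11 -0.96] 0.3848
45 ring0 1 [-0.08  0.16  2.29  1.    0.11 -2.67] 0.5193
45 far 0 [-0.29  0.1   2.32  1.22  0.35 -0.04] 0.4484
45 far 1 [-0.13  0.06  2.32  0.85  0.21 -2.67] 0.5307
50 ring 0 [-0.25  0.28  2.32  1.88  0.35 -0.69] 0.6122
50 ring 1 [-0.25  0.28  2.32  1.88  0.35  2.45] 0.6122
50 hole2 0 [ 0.36  0.29  2.32  4.33  0.42 -2.35] 0.4286
50 hole2 1 [ 0.31  0.19  2.27 -1.41  0.32  0.19] 0.6445
50 ring0 0 [-0.06  0.22  2.32  2.63  0.14 -1.15] 0.5857
50 ring0 1 [-0.08  0.14  2.29  1.01  0.11 -2.67] 0.7426
50 far 0 [-0.33  0.1   2.32  1.32  0.39 -0.17] 0.6423
50 far 1 [-0.37  0.18  2.32  1.55  0.44  2.67] 0.7104
```

Only about 30° of tilt is reachable at the ring when coming straight in. A 28° tilt still hooks well with just the tip: the edge gets about 10 mm under the arc, and a 9 N lift needs roughly 12–20 N of contact. I'll check this path.

Run:
```python
from kin import *
from h import want,delta
q=[-.2,.1,2.2,.5,.4,.5]
for t in (28,31):
  for n,pos,psi in(('hi',(.45,.025,.19),.15),('pre',(.458,.027,.107),.15),('in',(.491,.034,.107),.15),('up',(.491,.034,.123),.15),('mid',(.488,.058,.123),.05),('end',(.489,.083,.123),-.05)):
    q,c=ik(np.array(pos),want(psi,np.radians(t)),q);print(t,n,q.round(2),round(c,4))
delta((.45,.025,.19),.15,np.radians(28))
```

```text
28 hi [-0.15  0.01  2.19  0.3   0.5   1.04] 0.0
28 pre [-0.14  0.21  2.31  0.72  0.21  0.6 ] 0.0
28 in [-0.11  0.24  2.24  0.58  0.22  0.77] 0.0
28 up [-0.11  0.2   2.22  0.46  0.27  0.9 ] 0.0
28 mid [0.02 0.2  2.22 0.06 0.23 1.48] 0.0
28 end [ 0.15  0.21  2.21 -0.37  0.26  2.1 ] 0.0
31 hi [-0.17 -0.    2.23  0.4   0.43  0.92] 0.0
31 pre [-0.15  0.21  2.32  0.91  0.19  0.4 ] 0.0884
31 in [-0.12  0.25  2.29  1.04  0.16  0.3 ] 0.0
31 up [-0.12  0.21  2.27  0.77  0.2   0.58] 0.0
31 mid [0.02 0.21 2.27 0.13 0.13 1.42] 0.0
31 end [ 0.16  0.22  2.25 -0.64  0.18  2.38] 0.0
shift mm [-35.8   5.5  -2.1] turn [-0.047  0.247 -0.052] q [-0.29  0.07  2.33  1.36  0.33 -0.15] F [-0.  -1.5 -1.1] gap -7.286075937571027e-05
```

Call:
servo_tool:
  targets: [-4.5,0.7,0,-0.006,0.031,-0.006,0,-4.5,0.7,0,-0.006,0.031,-0.006,0,-4.5,0.7,0,-0.006,0.031,-0.006,0,-4.5,0.7,0,-0.006,0.031,-0.006,0,-4.5,0.7,0,-0.006,0.031,-0.006,0,-4.5,0.7,0,-0.006,0.031,-0.006,0,-4.5,0.7,0,-0.006,0.031,-0.006,0,-4.5,0.7,0,-0.006,0.031,-0.006,0]

```text
clock: 3.48
eef_pos: [0.444, 0.0232, 0.1884]
eef_rot: [-3.14, -0.474, 0.143]
force: [0.6, 0.6, -0.0]
finger_gap: 0.0001
```

```bash
python3 -c "
from h import *
delta((.456,.0265,.107),.15,np.radians(28))"
```

```text
shift mm [ 12.    3.3 -81.4] turn [ 0.001 -0.015  0.007] q [-0.15  0.    2.18  0.28  0.52  1.07] F [ 0.6  0.6 -0. ] gap 8.472898329493525e-05
```

Call:
servo_tool:
  targets: [1.2,0.3,-8,0,-0.002,0,0,1.2,0.3,-8,0,-0.002,0,0,1.2,0.3,-8,0,-0.002,0,0,1.2,0.3,-8,0,-0.002,0,0,1.2,0.3,-8,0,-0.002,0,0,1.2,0.3,-8,0,-0.002,0,0,1.2,0.3,-8,0,-0.002,0,0,1.2,0.3,-8,0,-0.002,0,0,1.2,0.3,-8,0,0,0,0,1.2,0.3,-8,0,0,0,0]

```text
clock: 4.32
eef_pos: [0.4549, 0.0242, 0.1111]
eef_rot: [3.133, -0.496, 0.142]
force: [0.9, 0.1, 0.6]
finger_gap: 0.0001
```

```bash
python3 -c "
from h import *
delta((.491,.034,.107),.15,np.radians(28))
p,d=cams.capture('scene');c=cams.calibration('scene')
np.savez('s1.npz',p=p,d=d);s=p[180:300,240:400];cv2.imwrite('pics/s1.png',cv2.resize(s,None,fx=5,fy=5,interpolation=cv2.INTER_CUBIC)[:,:,::-1])
o=manip.get_obs();A=R.from_euler('xyz',o['eef_rot'])
print('tip corners proj',((project(c,o['eef_pos']+A.apply([[.011,0,.011],[-.011,0,.011],[0,0,0]]))-[240,180])*5).round(0).tolist())
print('ring c',((project(c,[.497,.0355,.109])-[240,180])*5).round())
"
```

```text
shift mm [36.1  9.8 -4.1] turn [0.006 0.009 0.012] q [-0.14  0.19  2.31  0.67  0.2   0.66] F [0.9 0.1 0.6] gap 7.973857263237136e-05
tip corners proj [[355.0, 258.0], [377.0, 255.0], [372.0, 239.0]]
ring c [327. 285.]
```

View pics/s1.png

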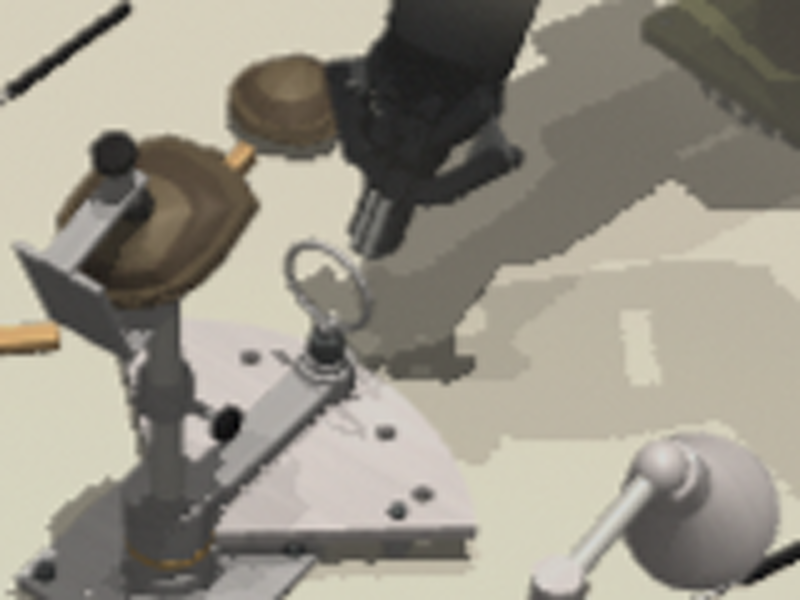

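Fingertips (about (375,250)) are just in front of the ring (centre about (328,286)), and both match their predicted pixels. Inserting.

Call:
servo_tool:
  targets: [3,1.3,-3,0,0,0,0,5,1.3,-1,0,0,0,0,5,1.3,0,0,0,0,0,5,1.3,0,0,0,0,0,5,1.3,0,0,0,0,0,5,1.3,0,0,0,0,0,5,1.3,0,0,0,0,0,3,0.5,0,0,0,0,0]

```text
clock: 5.03
eef_pos: [0.4909, 0.034, 0.1076]
eef_rot: [3.136, -0.493, 0.136]
force: [0.3, 0.4, -0.3]
finger_gap: -0.0001
```

```bash
python3 -c "
from h import *
delta((.491,.034,.107),.15,np.radians(28))
p,d=cams.capture('scene')
s=p[180:300,240:400];cv2.imwrite('pics/s2.png',cv2.resize(s,None,fx=5,fy=5,interpolation=cv2.INTER_CUBIC)[:,:,::-1])
"
```

```text
shift mm [ 0.1  0.  -0.6] turn [0.004 0.005 0.017] q [-0.09  0.23  2.25  0.53  0.2   0.85] F [ 0.3  0.4 -0.3] gap -6.528110882404273e-05
```

View pics/s2.png

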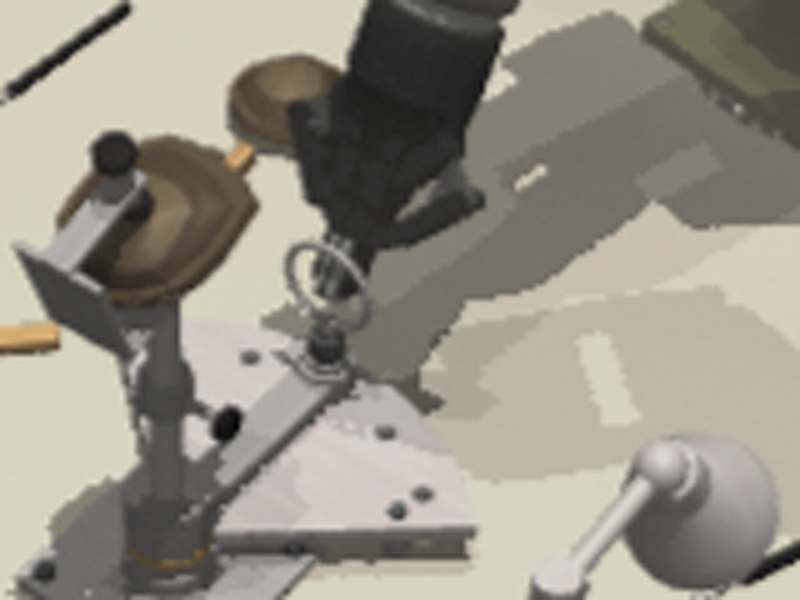

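The finger is inside the ring (about (330,280)) with no contact force. I'll go 3 mm deeper and begin to lift.

Call:
servo_tool:
  targets: [3,0.6,0,0,0,0,0,0,0,2,0,0,0,0,0,0,2,0,0,0,0,0,0,2,0,0,0,0]

```text
clock: 5.42
eef_pos: [0.4938, 0.0346, 0.1141]
eef_rot: [3.137, -0.492, 0.135]
force: [-1.4, -1.2, -1.9]
finger_gap: -0.0001
```

Call:
servo_tool:
  targets: [0,0,2,0,0,0,0,0,0,2,0,0,0,0,0,0,2,0,0,0,0]

```text
clock: 5.67
eef_pos: [0.4908, 0.0347, 0.1194]
eef_rot: [3.138, -0.487, 0.135]
force: [-1.0, -1.6, -2.8]
finger_gap: 0.0
```

```bash
cat >> h.py <<'E'
def look(name,view=True):
    o=manip.get_obs();print('TCP',o['eef_pos'].round(4),o['eef_rot'].round(3),'F',o['force'].round(1),'q',o['joint_positions'].round(2),'t',round(o['clock'],2))
    p,d=cams.capture('scene');np.savez(name+'.npz',p=p,d=d)
    s=p[180:300,240:400];cv2.imwrite(f'pics/{name}.png',cv2.resize(s,None,fx=5,fy=5,interpolation=cv2.INTER_CUBIC)[:,:,::-1])
E
python3 -c "
from h import *
look('s3')"
```

```text
TCP [0.4908 0.0347 0.1194] [ 3.138 -0.487  0.135] F [-1.  -1.6 -2.8] q [-0.09  0.21  2.23  0.42  0.25  0.97] t 5.67
```

View pics/s3.png

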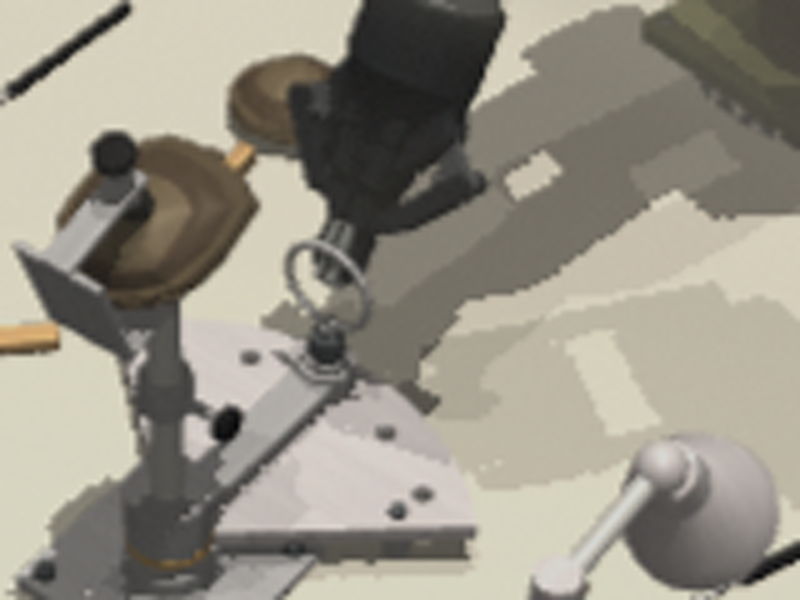

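Ring has not risen: the arm yielded about 3 mm backward along the slope. Each row restarts from the measured pose, so I'll add a forward component and use larger steps.

Call:
servo_tool:
  targets: [4,0.9,3,0,0,0,0,4,0.9,4,0,0,0,0]

```text
clock: 5.88
eef_pos: [0.4905, 0.0376, 0.1223]
eef_rot: [-3.14, -0.472, 0.135]
force: [-4.9, -5.5, -7.2]
finger_gap: -0.0
```

Call:
servo_tool:
  targets: [4,-2,4,0,-0.02,0,0,4,-1,4,0,-0.02,0,0]

```text
clock: 6.05
eef_pos: [0.4907, 0.0364, 0.1259]
eef_rot: [-3.141, -0.496, 0.139]
force: [-4.1, -0.1, -5.8]
finger_gap: 0.0002
```

```bash
cat >> h.py <<'E'
def ring(n0,name,box):
    # vertical shift of the ring image against a reference frame: black barrel knob/ring depth points
    d=np.load(name+'.npz')['d'];P=cloud(d,cams.calibration('scene'))[190:260,285:330].reshape(-1,3)
    m=P[(P[:,2]>.08)&(P[:,2]<.18)&(P[:,0]>.46)&(P[:,0]<.53)]
    return m
E
python3 -c "
from h import *
look('s4')
c=cams.calibration('scene');print(project(c,np.array([[.497,.0355,.139],[.497,.0355,.149],[.4945,.0836,.109]])))
"
```

```text
TCP [0.4907 0.0364 0.1259] [-3.141 -0.496  0.139] F [-4.1 -0.1 -5.8] q [-0.09  0.19  2.22  0.43  0.26  0.94] t 6.05
[[305.67526298 228.88575224]
 [305.74995252 226.15145531]
 [317.89820736 246.08594035]]
```

View pics/s4.png

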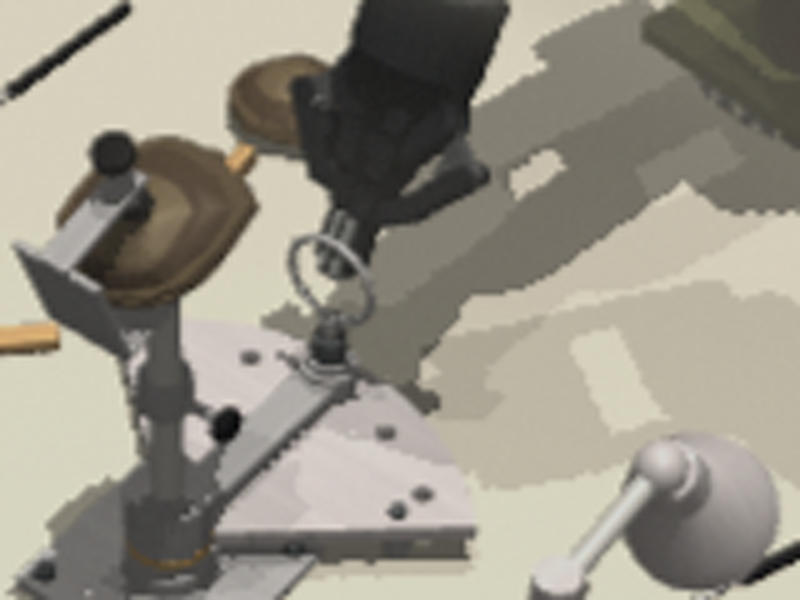

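The ring has risen: its top went from y≈240 to ≈234 in the crop, about 5 mm. The contact line says 6.5 mm. Continuing.

Call:
servo_tool:
  targets: [4,0,5,0,-0.01,0,0,4,0,5,0,-0.01,0,0]

```text
clock: 6.27
eef_pos: [0.4908, 0.0375, 0.1314]
eef_rot: [-3.139, -0.502, 0.14]
force: [-7.4, -2.0, -6.4]
finger_gap: -0.0002
```

Call:
servo_tool:
  targets: [4,-1,5,0,-0.01,0,0,4,-0.5,4,0,-0.01,0,0]

```text
clock: 6.43
eef_pos: [0.4907, 0.0377, 0.1358]
eef_rot: [-3.137, -0.506, 0.142]
force: [-6.6, -2.4, -7.3]
finger_gap: -0.0
```

```bash
python3 -c "
from h import *
look('s5')
c=cams.calibration('scene')
for n in ('s1','s4','s5'):
    d=np.load(n+'.npz')['d'] ; P=cloud(d,c)[215:260,285:330].reshape(-1,3)
    # ring + knob points: near the ring plane, forward of the finger
    f=(P-[.497,.0355,0])@[.977,.215,0]; s=(P-[.497,.0355,0])@[-.215,.977,0]
    m=P[(abs(f)<.012)&(P[:,2]>.077)&(P[:,2]<.17)&(abs(s)<.045)]
    print(n,len(m),'z min/max pct',np.percentile(m[:,2],[1,10,90,99]).round(4),'y',np.percentile(m[:,1],[1,50,99]).round(4))
"
```

```text
TCP [0.4907 0.0377 0.1358] [-3.137 -0.506  0.142] F [-6.6 -2.4 -7.3] q [-0.1   0.17  2.22  0.43  0.29  0.94] t 6.43
s1 96 z min/max pct [0.0792 0.0832 0.1376 0.1406] y [0.0094 0.0373 0.063 ]
s4 221 z min/max pct [0.0798 0.0921 0.1559 0.168 ] y [0.0092 0.0401 0.0656]
s5 214 z min/max pct [0.0829 0.0985 0.1599 0.1688] y [0.0125 0.0404 0.0658]
```

View pics/s5.png

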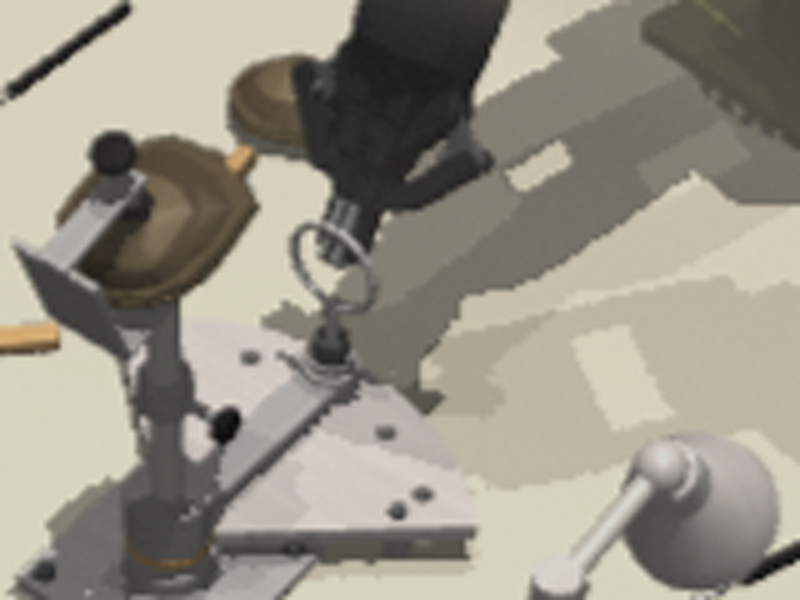

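Ring top is now at y≈221 against 240 before, so the lift is about 14 mm and clear of the plate. Now I start swinging toward +y in small batches, holding the lift.

Call:
servo_tool:
  targets: [3.5,5,2,0,-0.006,-0.02,0,3,5,2,0,-0.006,-0.02,0,3,5,2,0,-0.006,-0.02,0]

```text
clock: 6.73
eef_pos: [0.4884, 0.0529, 0.1349]
eef_rot: [-3.133, -0.499, 0.076]
force: [-5.6, -1.4, -6.6]
finger_gap: 0.0002
```

Call:
servo_tool:
  targets: [3.5,5,2.3,0,-0.008,-0.02,0,3.5,5,2.3,0,-0.008,-0.02,0,4,5,2.3,0,-0.008,-0.02,0,4,4,2.3,0,-0.008,-0.02,0]

```text
clock: 7.07
eef_pos: [0.4879, 0.0714, 0.1347]
eef_rot: [-3.135, -0.498, -0.01]
force: [-5.4, -0.9, -8.0]
finger_gap: 0.0005
```

```bash
python3 -c "
from h import *
look('s6')"
```

```text
TCP [0.4879 0.0714 0.1347] [-3.135 -0.498 -0.01 ] F [-5.4 -0.9 -8. ] q [ 0.09  0.18  2.21 -0.16  0.27  1.81] t 7.07
```

View pics/s6.png

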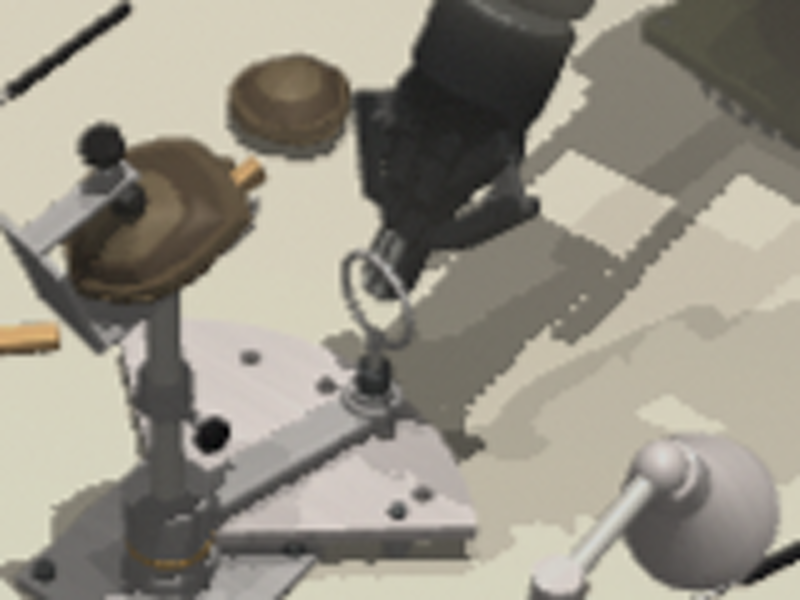

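The lever (boss now at (370,398)) has gone about 70 % of the way with the pin up. I'll go a bit nearer, then lower the pin onto the plate just short of the hole.

Call:
servo_tool:
  targets: [4,4,2.3,0,-0.008,-0.02,0,4,2,1,0,-0.008,-0.015,0,3,0,-1,0,-0.005,-0.01,0,2,0,-2,0,-0.005,-0.01,0,1,0,-2,0,0,0,0]

```text
clock: 7.53
eef_pos: [0.4895, 0.0767, 0.1259]
eef_rot: [-3.14, -0.499, -0.072]
force: [-2.1, -0.1, 1.1]
finger_gap: -0.0002
```

Call:
servo_tool:
  targets: [0,0,-4,0,0,0,0,0,0,-4,0,0,0,0,0,0,-4,0,0,0,0,0,0,-4,0,0,0,0]

```text
clock: 7.87
eef_pos: [0.496, 0.0785, 0.1141]
eef_rot: [-3.134, -0.512, -0.073]
force: [-2.9, -0.4, 0.4]
finger_gap: 0.0002
```

Call:
servo_tool:
  targets: [-3,0,0,0,0,0,0,-3,0,0,0,0,0,0,-2,0,-1,0,0,0,0]

```text
clock: 8.12
eef_pos: [0.4933, 0.0797, 0.1161]
eef_rot: [-3.13, -0.522, -0.075]
force: [0.5, 0.2, 0.4]
finger_gap: -0.0003
```

```bash
python3 -c "
from h import *
look('s7')"
```

```text
TCP [0.4933 0.0797 0.1161] [-3.13  -0.522 -0.075] F [0.5 0.2 0.4] q [ 0.15  0.23  2.23 -0.55  0.19  2.3 ] t 8.12
```

View pics/s7.png

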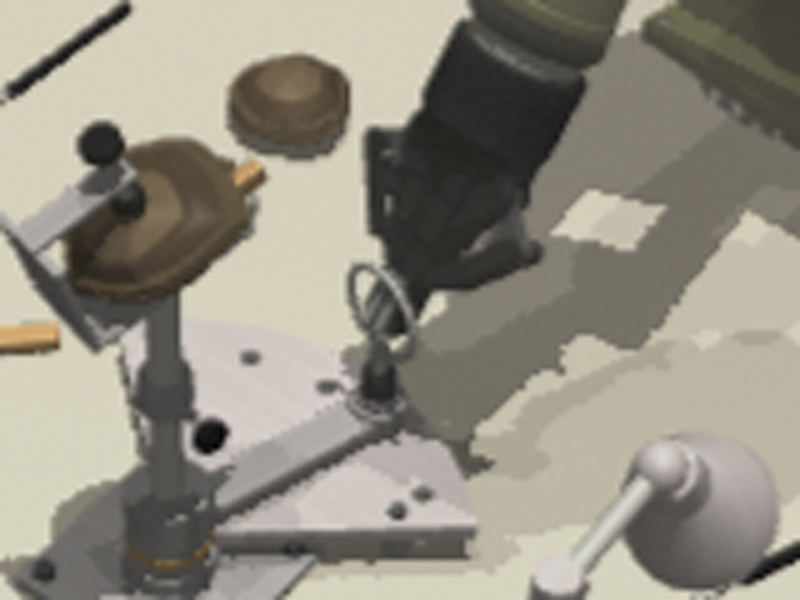

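The ring rides on the plate about 4 px short of the hole with the finger loose inside it. I'll push gently sideways in small steps, lowering the finger so the pin can drop.

Call:
servo_tool:
  targets: [-2,1,-2,0,0.015,0,0,-1,1,-2,0,0.015,0,0,0,1.5,-1,0,0.005,0,0,0,1.5,0,0,0,0,0]

```text
clock: 8.5
eef_pos: [0.492, 0.0853, 0.1133]
eef_rot: [-3.131, -0.492, -0.074]
force: [-0.8, -0.1, 0.3]
finger_gap: -0.0001
```

Call:
servo_tool:
  targets: [-1,1.5,-1,0,0,0,0,0,1.5,-1,0,0,0,0,0,1.5,0,0,0,0,0]

```text
clock: 8.75
eef_pos: [0.4918, 0.0894, 0.1122]
eef_rot: [-3.132, -0.494, -0.075]
force: [-3.0, -0.6, -2.1]
finger_gap: -0.0001
```

```bash
cat >> h.py <<'E'
def lever(name):
    # dark barrel centroid in scene -> lever angle by ray at barrel height; ring top from highest bright-ring row is by eye
    f=np.load(name+'.npz');p=f['p'];c=cams.calibration('scene')
    g=p.max(2).astype(int);P=cloud(f['d'],c)
    ax=np.array([.6333,.0652]);r=np.hypot(*(P[...,:2]-ax).transpose(2,0,1))
    m=(P[...,2]>.052)&(P[...,2]<.074)&(abs(r-.137)<.02)&(g<90)
    uv=np.argwhere(m)[:,::-1];q=P[m].mean(0)
    return len(uv),np.round(np.arctan2(*(ax-q[:2])[::-1])-.2172,3),q.round(4)
E
python3 -c "
from h import *
look('s8')
for n in('s1','s5','s6','s7','s8'):print(n,lever(n))"
```

```text
TCP [0.4918 0.0894 0.1122] [-3.132 -0.494 -0.075] F [-3.  -0.6 -2.1] q [ 0.17  0.24  2.21 -0.49  0.23  2.26] t 8.75
s1 (37, np.float64(-0.039), array([0.5007, 0.0414, 0.0653]))
s5 (39, np.float64(-0.046), array([0.4997, 0.0421, 0.0653]))
s6 (37, np.float64(-0.289), array([0.4975, 0.075 , 0.0651]))
s7 (55, np.float64(-0.32), array([0.4979, 0.0792, 0.0648]))
s8 (52, np.float64(-0.368), array([0.4983, 0.0857, 0.064 ]))
```

Call:
servo_tool:
  targets: [-3,0,-2,0,0,0,0,-3,0,-2,0,0,0,0,-1,0.5,-1,0,0,0,0]

```text
clock: 9.05
eef_pos: [0.4851, 0.0912, 0.1075]
eef_rot: [-3.13, -0.496, -0.074]
force: [-0.4, -0.2, -0.9]
finger_gap: 0.0001
```

```bash
python3 -c "
from h import *
look('s9')
print(lever('s9'))"
```

```text
TCP [0.4851 0.0912 0.1075] [-3.13  -0.496 -0.074] F [-0.4 -0.2 -0.9] q [ 0.18  0.24  2.23 -0.55  0.21  2.34] t 9.05
(46, np.float64(-0.383), array([0.4977, 0.0879, 0.0635]))
```

```bash
python3 -c "
from h import *
c=cams.calibration('scene')
import cv2
outs=[]
for n,a in (('s1',0),('s7',-.281),('s8',-.33),('s9',-.344)):
    f=np.load(n+'.npz');y=.2172+a;ax=np.array([.6333,.0652])
    d=np.array([np.cos(y),np.sin(y)]);C=ax-.14*d
    # per lift: count ring-arc samples (side arcs) whose depth matches the wire
    res=[]
    for L in np.arange(-.003,.018,.0015):
        t=np.r_[np.linspace(-2.6,-.6,60),np.linspace(-.6,.6,20)+np.pi] if 0 else np.linspace(0,2*np.pi,160)
        P=np.c_[C[0]-.0275*np.cos(t)*d[1],C[1]+.0275*np.cos(t)*d[0],.1085+L+.0275*np.sin(t)]
        uv=project(c,P).round().astype(int);W=cloud(f['d'],c)[uv[:,1],uv[:,0]]
        res.append(int((np.linalg.norm(W-P,axis=1)<.007).sum()))
    print(n,res)
"
```

```text
s1 [76, 88, 111, 103, 102, 71, 39, 19, 20, 19, 14, 12, 13, 14]
s7 [57, 57, 58, 58, 59, 73, 94, 105, 118, 120, 110, 86, 65, 46]
s8 [66, 79, 102, 115, 114, 103, 73, 47, 34, 26, 19, 18, 19, 19]
s9 [75, 85, 110, 116, 113, 99, 67, 47, 34, 26, 17, 14, 13, 12]
```

Depth samples on the ring outline show the lift at s8 and s9 back to the home value seen in s1, where s7 was about 9 mm higher. The lever is at about −0.344. Withdrawing along the ring axis.

Call:
servo_tool:
  targets: [-5,-0.8,0,0,0,0,0,-5,0.3,0,0,0.01,0,0,-5,0.6,0,0,0.02,0,0,-5,0.6,0,0,0.02,0,0,-6,0.6,0,0,0.02,0,0,-6,0.6,0,0,0.02,0,0,-6,0.6,0,0,0.02,0,0,-6,0,3,0,0.02,0,0]

```text
clock: 9.77
eef_pos: [0.4365, 0.0946, 0.1094]
eef_rot: [-3.14, -0.358, -0.068]
force: [0.3, -0.1, -0.2]
finger_gap: 0.0001
```

Out without load. Now up and back, clear of the stand.

Call:
servo_tool:
  targets: [-3,0,15,0,0.03,0,0,-3,0,20,0,0.03,0,0,-3,0,20,0,0.03,0,0,-3,0,20,0,0.03,0,0,-3,0,20,0,0.03,0,0,-2,0,20,0,0.03,0,0,0,0,0,0,0,0,0,0,0,0,0,0,0,0]

```text
clock: 10.43
eef_pos: [0.4121, 0.0944, 0.2292]
eef_rot: [3.13, -0.165, -0.063]
force: [-0.1, 0.5, -0.8]
finger_gap: -0.0002
```

```bash
python3 -c "
from h import *
look('s10')
print(lever('s10'))
c=cams.calibration('scene');f=np.load('s10.npz');y=.2172-.346;d=np.array([np.cos(y),np.sin(y)]);C=np.array([.6333,.0652])-.14*d
t=np.linspace(0,2*np.pi,160)
for L in np.arange(-.003,.0135,.0015):
    P=np.c_[C[0]-.0275*np.cos(t)*d[1],C[1]+.0275*np.cos(t)*d[0],.1085+L+.0275*np.sin(t)]
    uv=project(c,P).round().astype(int);W=cloud(f['d'],c)[uv[:,1],uv[:,0]];print(round(L*1e3,1),int((np.linalg.norm(W-P,axis=1)<.007).sum()),end=' | ')
"
```

```text
TCP [0.4121 0.0944 0.2292] [ 3.13  -0.165 -0.063] F [-0.1  0.5 -0.8] q [ 0.17  0.03  1.92 -0.06  1.04  1.83] t 10.43
(35, np.float64(-0.384), array([0.4995, 0.0877, 0.0657]))
-3.0 67 | -1.5 80 | 0.0 96 | 1.5 113 | 3.0 109 | 4.5 82 | 6.0 59 | 7.5 40 | 9.0 29 | 10.5 25 | 12.0 22 |
```

View pics/s10.png

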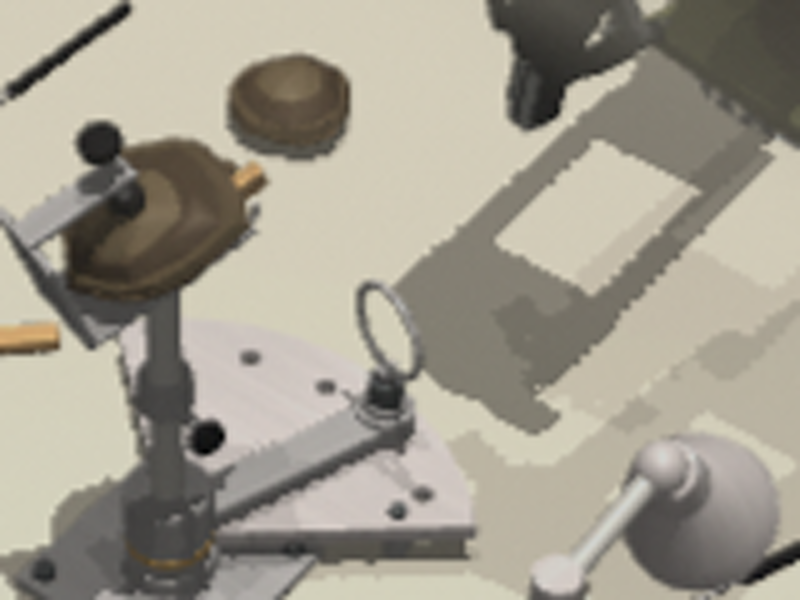

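The lever's boss is at (385,410) and covers the next hole on the lamp's side. The ring sits low on the barrel, at its start height, the middle hole is free at (326,386), and the gripper is well clear.

```bash
python3 -c "
from station import manip
print(manip.finish_job())"
```

```text
the job is handed in; nothing more can be done
None
```

I lifted the pin by its ring with a shut fingertip, swung the lever one hole toward the lamp (+y side, negative angle), and let the pin drop in. I then withdrew and handed the job in. `finish_job` gives no verdict, so this rests on my own checks.

- **Lever:** it reads about −0.345 rad, against a target of −0.349. The raw camera value was −0.384, corrected by the −0.039 bias I saw with the lever at the middle hole.
- **Pin:** the ring is back at its starting height, while on the plate it had read about 9 mm higher. This check resolves about 2 mm, so it shows a drop home but does not prove the last millimetre.
- **Forces:** the readings between moves never went above about 10–11 N, though I only saw the value at the end of each move.
- **Surroundings:** the gripper finished at z = 0.23 m, clear of the stand with no load. I did not re-measure the loose items, but the arm passed none of them low down.

**What did not go as planned:**
- A 45° tilt was out of the arm's reach at the ring, so I used about 28°.
- The first lift attempt slid back 3 mm without raising the pin, so I pushed forward while lifting.
- Lowering the pin onto the plate let the finger drift forward about 6 mm in the ring; I pulled it back.

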